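# Show a measured sample mount to the inspection camera

### The job

The sample in the probe clamp has been measured: press the clamp's sprung lever down until it clicks over and stays down by itself, then draw the sample mount up out of the open clamp by its tab and show it to the inspection camera on the column: the disc's face towards the lens and square to it, tab up in line with the camera's own tilt, the disc centred on the lens axis 80 mm in front of the lens. Finish while holding it there, still and in mid air (do not put it down or let go), with the clamp left latched open and the camera and the other things on the bench left undisturbed.

Things in the scene. Friction and masses are not known exactly. Their poses are not given: they have to be found in the camera images.
- clamp: Probe clamp, fixed: aluminium base 185 x 90 x 10 mm, the mount standing on edge in its slot. Origin: slot centre at bench level, z up; own +x to the backstop and probe barrel (to 78 mm behind, 54 mm high), -x (roughly to the robot) to the lever. Base from x = -105 to 80 mm. Slot floor 14 mm up, lip 26, guides 44, backstop rails 62 mm high. It stands left or right, the camera on the other side.
- clamp_lever (a joint): Sprung forked lever (rad): about 0 as its two rubber-tipped prongs clamp the mount; grows as the thumb pad is pressed down, 0.42 at the stop. Pivot along the clamp's y, 20 mm before the slot, 22 mm above the bench. The spring resists with about 3 N at the pad, falling to 0 at 0.24 (before that it springs back); beyond, it snaps over and holds at 0.42, prongs 14 mm off the mount.
- thumb_pad (a point): Centre of the top of the lever's black thumb pad, 26 x 26 mm; it moves with the lever. Closed: 92 mm before the slot (clamp's -x) and 55 mm above the bench; fully down: 99 mm before the slot and 23 mm above the bench.
- mount: Sample mount in the clamp's slot, aluminium, about 75 g: plate 8 mm thick (x) x 50 wide (y) x 50 high, on its top edge a grip tab 10 mm thick (x) x 24 wide (y), from z = 50 to 80 mm. Origin: centre of its lower edge; z up through the tab; +x is the normal of the disc side. In the clamp its axes are parallel to the clamp's, disc towards the backstop, the tab free above all of the clamp.
- disc (a point): Centre of the round copper-coated disc (30 mm across, in a thin steel ring) in the mount's +x face: x = 4, y = 0, z = 25 mm in the mount's frame, axes parallel to the mount's. The mount's other face is plain.
- lens (a point): Front centre of the inspection camera's lens (front ring 44 mm across; behind it a barrel and a grey body 42 mm square). The camera looks along its own -x: roughly to the robot and 9 to 24 degrees downwards; its z is its own up. The lens is 160 to 250 mm above the bench. Wanted: the disc at x = -80 mm, y = z = 0 in this frame, the mount's x and z parallel to this x and z.
- camera: Camera stand, fixed: black foot 110 x 100 x 14 mm, steel column 18 mm thick, 310 mm high, carrying the camera head. Origin: at bench level, 187 mm from the column's axis towards where the camera looks (own -x), about below the place of presentation. Height and tilt of the head are set beforehand and stay put.
- spare_mount: Bystander: a like mount lying flat on the bench, disc up; leave it alone. Origin under the middle of the lower edge of its plate.
- reagent_bottle: Bystander: glass bottle with a blue cap, 72 mm across, 140 mm high. Origin: centre of its underside.
- dish: Bystander: shallow glass dish, 90 mm across, 16 mm high. Origin: centre of its underside.
- reference: Bystander: white ceramic reference puck, 44 mm across, 14 mm high, on the bench between clamp and camera. Origin: centre of its underside.
- driver: Bystander: small screwdriver, 160 mm long, lying along its x in front of the robot. Origin: below its middle.
- tweezers: Bystander: steel tweezers, 125 mm long, 6 mm high, lying along their x. Origin: below their middle.
There are look-alikes about, which are no part of the job. What is shaped like the mount but red is not meant.

How it is judged:
By the outcome, as a careful person would: the job done as asked, in the order asked, and still so for the second after the job is handed in, while the arm keeps its last pose, push and grip.
It also fails if it takes over 54 s, if anything falls off the work surface, if the arm or the gripper's body presses on something with over 40 N, if the wrist force passes 120 N, or if a joint passes its speed limit or range.

### The arm

A 7-joint arm with a two-finger parallel gripper is mounted at the origin on the work surface. World frame = base frame: x ahead of the robot, y to its left, z up, the work surface at z = 0. Lengths are in mm, angles in rad, forces in N, time in s.
With the tool pointing down it reaches from about 400 to 850 mm from the base axis. Payload 4.4 kg.
Tool frame: the origin (TCP) lies at the very end of the fingers, on their centre line; the grasp point (between the pads) lies 19 mm behind it; z points along the fingers, y is the line along which they close (so a half turn about z gives the same grasp; the last joint's range is limited). The gripper opens to 94 mm and grips with 3 to 60 N. Pads are 16 mm wide; open, the fingers measure 119 mm over their backs; the gripper's body (75 mm by 177 mm) begins 78 mm behind the grasp point.
Start: joints at [-1.354, 0.628, 0.038, 1.517, -0.027, 0.996, -0.02], TCP at [181.354, 624.203, 205.478] pointing down, gripper open.
Joint ranges: [-3.06, 3.06], [-0.37, 2.12], [-1.25, 1.32], [0.18, 2.47], [-1.1, 4.24], [0.23, 1.98], [-2.94, 2.94]. Speed limits (rad/s): [2.57, 2.57, 3.14, 3.14, 3.14, 3.14, 3.14].

### API

Orientations are given as a unit quaternion [w, x, y, z].
In Python, from station import r, viewer, job_done gives the robot as it stands.
- The arm moves only by the tool apply_moves, never from a script. Its arguments are lists of equal length, an entry for each row: "linear": the shift along the tool's x, y, z in mm, a list of three; "twist": the turn about the tool's z in rad. In form: {"linear": [[x, y, z], ...], "twist": [twist, ...]}. A call has 1 to 5 rows; each row is the pose to reach, as a shift and turn from the pose commanded when the call began, along the tool's axes at that moment; what a row does not reach only later rows make up. A row lasts 1/12 s, in which the tool goes at most 41.7 mm and 7.16 degrees, less where a joint would pass 70% of its speed; a pose out of reach is approached as far as the arm can. A call with a gripper value outside its range is refused whole. "fingers" is the opening, from 0 (shut) to 1 (fully open), set as the call begins (left out, the last holds). The fingers move at their own pace and stop on an object; "force" is the grip in N (left out, the last holds). Time passes only in rows, so rows that repeat a pose let the fingers close. It gives the time, the measured TCP pose, the force, the opening and the grip force at its end, in the units of the state.
- r.get_state(): the state, without advancing time (a new reading comes with each control period).
- viewer.grab_frame(name): name is "side" or "top" or "wrist"; returns a dict with "img" (384x512x3 uint8, blue, green, red), "fx", "fy", "cx", "cy" (pixels), "k1" (the pictures are not rectified: a ray, as slopes to the right and down, at radius r is drawn at 1 + k1 r^2 times it, then the intrinsics apply), "extrinsics" (4x4, takes a point from camera to world coordinates); the wrist camera has in their place "tool_from_camera" (4x4, takes a point from camera to tool coordinates, whose origin is the TCP and whose axes are the flange's). Camera axes: x right, y down, z forward; pixel columns grow to the right and rows downward; lengths in mm; the calibration is good to about 2 mm. A picture is of the moment at which its call begins: read the wrist's pose just before it. There is no depth.
- job_done(): hands the job in; it is judged then, once.
Trained networks look in the newest picture that a camera, given by its name, has taken for a name from the list of things; names that differ only in an ending like _2 or _b are one class to them, and where a whole thing is asked for, a point or a joint stands for the part that bears it (a point fixed in the world has none). Each returns a list of dicts, best first, with "conf" (0 to 1); they miss things now and then, are a little off and sometimes report something else, mostly with a low value. They report only what shows in the picture. A call takes as long as a camera call. They do not tell look-alikes from the thing itself.
- viewer.find_in(name, camera): "location" ([x, y, z] in mm, in world coordinates, good to about 4 mm: the middle of the surface that is visible of it).
- viewer.tip_of(name, camera): "location" ([x, y, z] in mm, in world coordinates, good to about 4 mm: a listed point, or the origin of a listed thing).
The state is a dict: "clock": time; "q": joint angles; "qd": joint speeds; "joint_torque": joint torques, N m; "eef_pos": TCP position; "tool_rot": TCP orientation; "wrist_force": force on the tool from outside, world axes, zero at the start; "torque": the same for the moment, N m; "grip_width": opening from 0.0 (shut) to 1.0 (fully open); "grasp_force": force on a finger pad.
Only numpy, scipy, OpenCV 4.12 (cv2) and the standard library are available. Lean on these libraries where they do the work, as an engineer would, in place of code of your own. Each camera call takes 0.05 s, during which the arm holds its last target. There are 200 camera calls.

## Working session

There is one attempt and no reset: what is moved stays moved. The work goes in short steps, Python scripts to look and compute and a tool call to move; the robot and the scene stay as the last step left them, time stands still between calls to the robot, and variables do not carry over. Pictures are saved under pics/ and viewed, at most 10 in all, crops included, and the job is handed in when it is done.

Besides the shell and the picture viewer there is one more tool, called by a JSON object that holds its "method" and its "body", one argument or row to a line. apply_moves: Moves the arm, as the interface text tells. Its arguments: {"type":"object","properties":{"linear":{"type":"array"},"twist":{"type":"array"},"fingers":{"type":"number"},"force":{"type":"number"}},"required":["linear","twist"]}

```bash
mkdir -p pics; ls; python3 - <<'E'
from station import r, viewer
import cv2,numpy as np
s=r.get_state(); print({k:np.round(v,3).tolist() for k,v in s.items()})
for c in ("top","side"):
    f=viewer.grab_frame(c); cv2.imwrite(f"pics/{c}0.png",f["img"]); print(c,f["fx"],f["k1"],np.round(f["extrinsics"],2).tolist())
    for n in ["clamp","thumb_pad","mount","disc","lens","camera","spare_mount","reagent_bottle","dish","reference","driver","tweezers"]:
        try: print(n,[(np.round(d["location"]).tolist(),round(d["conf"],2)) for d in viewer.tip_of(n,c)][:4])
        except Exception as e: print(n,e)
print(r.get_state()["clock"])
E
```

```text
pics
{'clock': 0.0, 'q': [-1.354, 0.629, 0.038, 1.518, -0.027, 0.996, -0.02], 'qd': [-0.003, -0.0, -0.002, 0.0, 0.001, 0.0, 0.001], 'joint_torque': [0.0, -54.972, 1.144, -18.664, -0.052, 0.024, 0.0], 'eef_pos': [181.198, 623.57, 204.583], 'tool_rot': [-0.0, 0.141, 0.99, -0.001], 'wrist_force': [0.444, -0.319, -0.484], 'torque': [0.009, -0.021, -0.008], 'grasp_force': 0.0, 'grip_width': 1.002}
top 446.64979140064685 0.034880638169751406 [[-0.0, -0.99, 0.17, 234.42], [-1.0, 0.01, 0.01, 13.01], [-0.01, -0.17, -0.99, 1789.84], [0.0, 0.0, 0.0, 1.0]]
clamp [([514.0, 504.0, 0.0], 0.74), ([542.0, -225.0, 3.0], 0.57)]
thumb_pad [([450.0, -247.0, 52.0], 0.53), ([542.0, -227.0, 0.0], 0.52)]
mount [([604.0, -91.0, 0.0], 0.53), ([545.0, -220.0, 16.0], 0.48), ([511.0, -100.0, -3.0], 0.45)]
disc [([546.0, -218.0, 36.0], 0.62), ([505.0, -95.0, 21.0], 0.6), ([601.0, -90.0, 23.0], 0.46)]
lens [([664.0, 205.0, 181.0], 0.51)]
camera [([547.0, -223.0, 16.0], 0.74)]
spare_mount []
reagent_bottle [([515.0, 502.0, -0.0], 0.69), ([454.0, -246.0, 56.0], 0.54)]
dish [([402.0, -409.0, 3.0], 0.93)]
reference [([
[... 237 characters left out ...]
0.01, -0.82, -0.57, 753.48], [0.0, 0.0, 0.0, 1.0]]
clamp [([539.0, -220.0, 3.0], 0.66)]
thumb_pad [([453.0, -249.0, 54.0], 0.78)]
mount [([601.0, -94.0, -2.0], 0.67), ([539.0, -226.0, 13.0], 0.49), ([512.0, -98.0, 3.0], 0.44), ([415.0, 407.0, 2.0], 0.38)]
disc [([541.0, -220.0, 37.0], 0.68), ([510.0, -94.0, 25.0], 0.62), ([603.0, -92.0, 26.0], 0.49)]
lens [([660.0, 200.0, 185.0], 0.74)]
camera [([579.0, 2.0, 2.0], 0.31)]
spare_mount [([582.0, -431.0, 1.0], 0.79)]
reagent_bottle []
dish [([399.0, -411.0, 3.0], 0.56)]
reference [([582.0, -430.0, 1.0], 0.44), ([576.0, -1.0, 1.0], 0.43), ([413.0, -12.0, 1.0], 0.18)]
driver [([411.0, -11.0, -1.0], 0.72)]
tweezers [([412.0, 408.0, 3.0], 0.38)]
1.3
```

```bash
python3 - <<'E'
import cv2
for c in ("top","side"):
    i=cv2.imread(f"pics/{c}0.png"); cv2.imwrite(f"pics/{c}0b.png",cv2.resize(i,(800,600),interpolation=cv2.INTER_CUBIC))
E
```

```text
(no output)
```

View pics/top0.png

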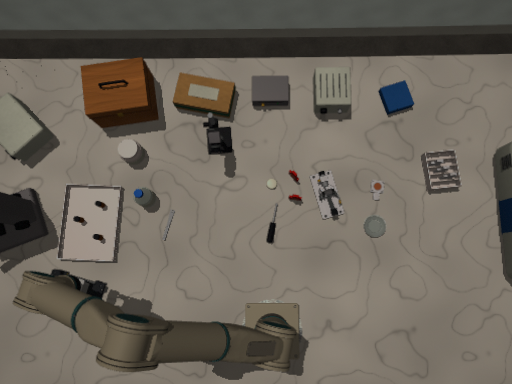

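View pics/side0b.png

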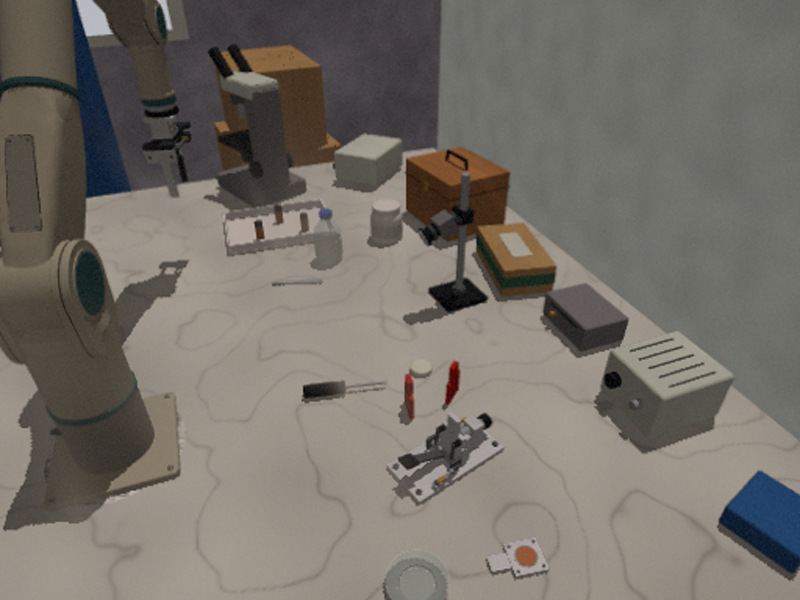

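The top picture shows the clamp at (327,195) and the inspection camera at (218,138). The two red look-alike mounts stand at (295,177) and (295,197), and the spare mount lies at (376,188). The real mount is the grey one in the clamp, at about (455,430) in the enlarged side view. Next I move towards the middle, keeping clear of everything.

{"method": "apply_moves", "body": {
  "linear": [
    [-30,-27,-12],
    [-60,-54,-24],
    [-92,-80,-36],
    [-122,-106,-48],
    [-152,-133,-60]
  ],
  "twist": [0,0,0,0,0],
  "fingers": 0,
  "force": 20
}}

```text
clock: 1.72
eef_pos: [289.9, 454.4, 265.4]
tool_rot: [0.0, 0.141, 0.99, 0.0]
wrist_force: [0.9, 0.2, -0.1]
grip_width: 0.679
grasp_force: 0.0
```

{"method": "apply_moves", "body": {
  "linear": [
    [-30,-27,0],
    [-60,-54,0],
    [-92,-80,0],
    [-122,-106,0],
    [-152,-133,0]
  ],
  "twist": [0.12,0.24,0.36,0.48,0.6]
}}

```text
clock: 2.13
eef_pos: [398.7, 284.3, 265.2]
tool_rot: [0.0, 0.43, 0.903, 0.001]
wrist_force: [1.5, 0.3, -0.1]
grip_width: 0.325
grasp_force: 0.0
```

```bash
cat > h.py <<'E'
from station import r, viewer
import cv2, numpy as np
from scipy.spatial.transform import Rotation as R
def rot(q): return R.from_quat([q[1],q[2],q[3],q[0]]).as_matrix()
def pose():
    s=r.get_state(); T=np.eye(4); T[:3,:3]=rot(s["tool_rot"]); T[:3,3]=s["eef_pos"]; return T,s
def show():
    T,s=pose(); y=np.degrees(np.arctan2(T[1,1],T[0,1]))
    print("t %.2f"%s["clock"],"tcp",np.round(T[:3,3],1),"yaw_y %.2f"%y,"z",np.round(T[:3,2],3),"F",np.round(s["wrist_force"],1),"grip",round(s["grip_width"],3),round(s["grasp_force"],1),"q",np.round(s["q"],2)); return T
def go(p,yaw_y):
    "tool shift and twist to world TCP p with tool y at yaw_y deg"
    T,_=pose(); y=np.degrees(np.arctan2(T[1,1],T[0,1])); d=(yaw_y-y+180)%360-180
    print("shift",np.round(T[:3,:3].T@(np.array(p)-T[:3,3]),1),"twist %.3f"%np.radians(-d))
def cam(name):
    T,_=pose(); f=viewer.grab_frame(name); E=f["extrinsics"] if name!="wrist" else T@np.array(f["tool_from_camera"])
    return f,np.array(E)
def proj(f,E,P):
    P=np.atleast_2d(P); c=(P-E[:3,3])@E[:3,:3]; u=c[:,:2]/c[:,2:]; u=u*(1+f["k1"]*(u**2).sum(1,keepdims=True))
    return u*[f["fx"],f["fy"]]+[f["cx"],f["cy"]]
def ray(f,E,px):
    a=(np.array(px,float)-[f["cx"],f["cy"]])/[f["fx"],f["fy"]]; u=a.copy()
    for _ in range(20): u=a/(1+f["k1"]*(u**2).sum())
    d=E[:3,:3]@np.array([u[0],u[1],1]); return E[:3,3],d/np.linalg.norm(d)
def nets(c,names):
    for n in names: print(c,n,[(np.round(d["location"],1).tolist(),round(d["conf"],2)) for d in viewer.tip_of(n,c)][:4])
E
python3 - <<'E'
from h import *
show(); go([450,200,265],-30)
f,E=cam("wrist"); print(np.round(f["tool_from_camera"],3).tolist(),f["fx"],f["k1"])
E
```

```text
t 2.13 tcp [398.7 284.3 265.2] yaw_y 39.08 z [ 0.001  0.001 -1.   ] F [ 1.5  0.3 -0.1] grip 0.325 0.0 q [-0.86  0.33  0.25  1.88 -0.1   0.94  0.12]
shift [-97.8 -13.3   0.2] twist 1.206
[[0.0, -0.961, -0.277, 79.41], [1.0, 0.0, -0.0, -0.521], [0.001, -0.277, 0.961, -178.726], [0.0, 0.0, 0.0, 1.0]] 316.4667431760111 -0.07068402334222842
```

```bash
python3 - <<'E'
from h import *
go([560,99,225],16)
E
```

```text
shift [-235.1   13.8   42. ] twist 0.386
```

{"method": "apply_moves", "body": {
  "linear": [
    [-39,2,0],
    [-78,4,0],
    [-118,7,0],
    [-158,9,10],
    [-197,12,25]
  ],
  "twist": [0.08,0.16,0.24,0.32,0.386]
}}

```text
clock: 2.6
eef_pos: [534.3, 140.3, 241.0]
tool_rot: [0.001, 0.594, 0.805, 0.002]
wrist_force: [-0.0, 0.2, 0.0]
grip_width: 0.008
grasp_force: 0.0
```

```bash
python3 - <<'E'
from h import *
show();go([560,99,225],16)
E
```

```text
t 2.60 tcp [534.3 140.3 241. ] yaw_y 17.13 z [ 0.004  0.001 -1.   ] F [-0.   0.2  0. ] grip 0.008 0.0 q [-0.56  0.47  0.37  1.76 -0.2   0.95  0.19]
shift [-47.1  12.4  16.1] twist 0.020
```

{"method": "apply_moves", "body": {
  "linear": [
    [-30,8,10],
    [-47,12,16],
    [-47,12,16],
    [-47,12,16]
  ],
  "twist": [0.02,0.02,0.02,0.02]
}}

```text
clock: 2.93
eef_pos: [557.4, 99.6, 223.5]
tool_rot: [-0.0, 0.601, 0.799, -0.0]
wrist_force: [0.4, 0.3, 0.2]
grip_width: 0.004
grasp_force: 0.0
```

```bash
python3 - <<'E'
from h import *
show()
for k in range(2):
    f,E=cam("wrist"); nets("wrist",["lens","camera"])
cv2.imwrite("pics/w1.png",cv2.resize(f["img"],(800,600),interpolation=cv2.INTER_CUBIC)); np.savez("w1.npz",E=E,img=f["img"])
for k in range(3):
  for c in ("side","top"):
    cam(c); nets(c,["lens","camera","mount","thumb_pad","clamp"])
print(r.get_state()["clock"])
E
```

```text
t 2.93 tcp [557.4  99.6 223.5] yaw_y 16.06 z [-0.001 -0.    -1.   ] F [0.4 0.3 0.2] grip 0.004 0.0 q [-0.47  0.51  0.37  1.74 -0.22  0.93  0.27]
wrist lens [([658.7, 206.1, 180.6], 0.89)]
wrist camera [([413.3, -8.9, -5.1], 0.51)]
wrist lens [([657.3, 203.3, 183.9], 0.9)]
wrist camera []
side lens [([662.2, 200.7, 185.1], 0.74)]
side camera []
side mount [([598.6, -91.2, -1.0], 0.61), ([539.9, -225.5, 13.4], 0.52), ([510.7, -97.8, 5.7], 0.49)]
side thumb_pad [([451.2, -243.1, 54.7], 0.59), ([541.1, -221.9, 2.9], 0.22), ([397.9, -408.0, 1.2], 0.18)]
side clamp [([536.7, -223.2, 3.0], 0.92)]
top lens [([662.1, 208.1, 180.4], 0.46)]
top camera []
top mount [([542.6, -222.8, 18.0], 0.55), ([601.7, -91.6, -1.7], 0.55), ([511.7, -97.4, -2.9], 0.48), ([413.9, 411.5, 2.2], 0.27)]
top thumb_pad [([451.5, -248.6, 52.9], 0.63)]
top clamp [([540.7, -225.8, 1.9], 0.6)]
side lens [([656.2, 202.6, 181.9], 0.91), ([399.4, -409.8, 3.4], 0.55)]
side camera []
side mount [([543.7, -225.0, 14.8], 0.68), ([600.5, -92.9, -3.1], 0.52), ([509.1, -95.7, 3.6], 0.45)]
side thumb_pad [([454.5, -245.8, 53.8], 0.
[... 266 characters left out ...]
2.9, -220.6, 15.8], 0.58)]
top thumb_pad [([543.4, -226.2, 1.4], 0.68)]
top clamp [([543.4, -226.1, -1.3], 0.82), ([581.3, -436.9, -0.9], 0.5)]
side lens [([661.2, 200.3, 184.9], 0.81)]
side camera [([412.1, -8.2, -1.2], 0.64)]
side mount [([541.4, -226.9, 12.3], 0.47), ([510.9, -94.5, 3.2], 0.47), ([599.8, -92.9, -1.0], 0.43), ([512.3, 497.3, 4.5], 0.33)]
side thumb_pad [([453.5, -248.8, 56.1], 0.81)]
side clamp [([539.0, -220.9, -0.0], 0.69)]
top lens [([662.7, 203.9, 179.7], 0.68)]
top camera []
top mount [([510.5, -99.5, -0.8], 0.65), ([544.1, -220.6, 16.7], 0.59), ([601.4, -93.2, -0.8], 0.43)]
top thumb_pad [([452.3, -249.4, 53.7], 0.64)]
top clamp [([543.2, -224.2, -1.5], 0.85)]
5.0333
```

View pics/w1.png

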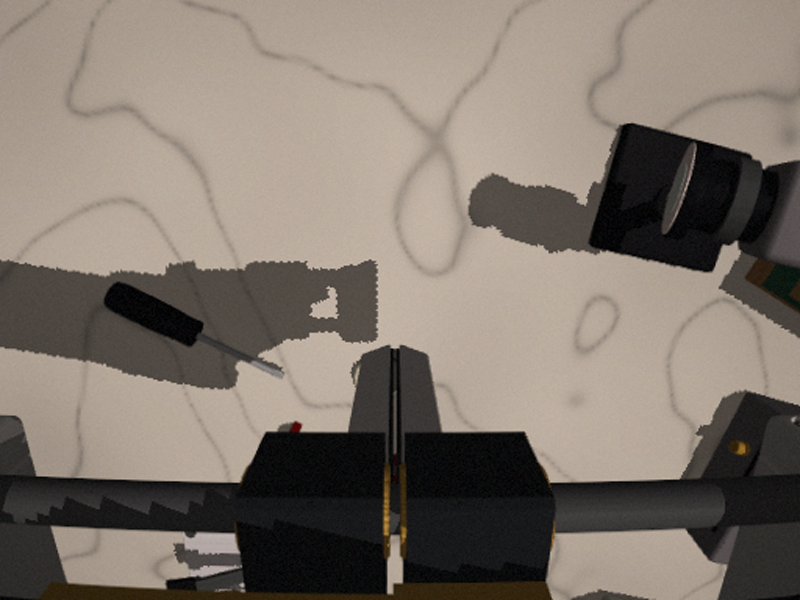

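The wrist view shows the lens front as a pale ellipse around (680,188). The black foot is below it, with left corners at (625,125) and (590,245). I'll enlarge it.

```bash
python3 - <<'E'
import cv2,numpy as np
i=np.load("w1.npz")["img"][70:190,362:512]
i=cv2.convertScaleAbs(i,alpha=1.8,beta=20)
cv2.imwrite("pics/w1c.png",cv2.resize(i,None,fx=5,fy=5,interpolation=cv2.INTER_CUBIC))
E
```

```text
(no output)
```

View pics/w1c.png

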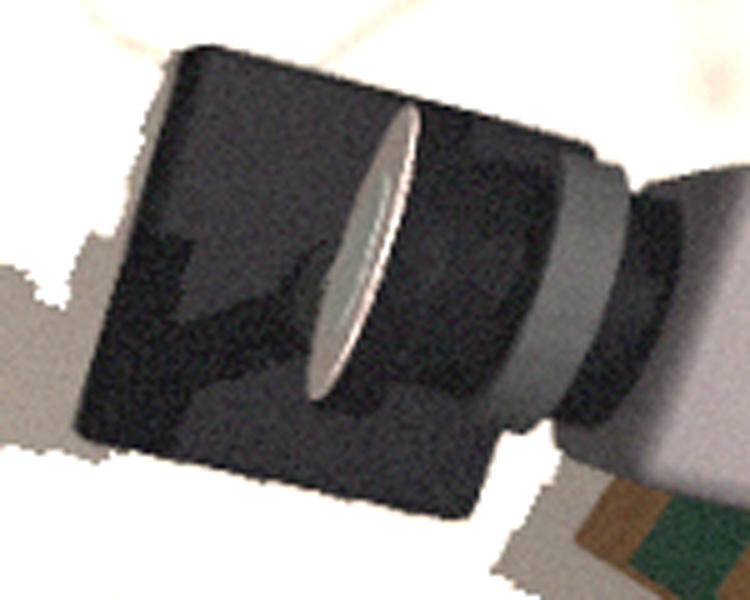

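```bash
cat > fit.py <<'E'
from h import *
from scipy.optimize import least_squares
d=np.load("w1.npz"); E=d["E"]; img=d["img"]
f=viewer.grab_frame("wrist")
c2f=lambda p: np.array(p)/5.0+[362,70]-0.4
def plane(px,z):
    o,v=ray(f,E,px); return o+v*(z-o[2])/v[2]
for a,b,z in [((210,45),(590,150),14),((95,440),(460,518),0),((95,440),(460,518),14),((188,70),(80,425),0),((188,70),(80,425),14)]:
    A,B=plane(c2f(a),z),plane(c2f(b),z); print(np.round(A),np.round(B),"az %.1f"%np.degrees(np.arctan2(*(B-A)[1::-1])))
# segmentation of lens front
g=cv2.resize(img[70:190,362:512],None,fx=5,fy=5,interpolation=cv2.INTER_CUBIC)
g=cv2.GaussianBlur(g,(0,0),2).max(2); m=((g>62)*255).astype(np.uint8); roi=np.zeros_like(m)
cv2.fillPoly(roi,[np.array([(425,85),(440,130),(345,410),(295,420),(295,370),(375,110)])],255); m&=roi
n,l,st,_=cv2.connectedComponentsWithStats(m); k=1+st[1:,4].argmax(); m=(l==k).astype(np.uint8)
cs,_=cv2.findContours(m,cv2.RETR_EXTERNAL,cv2.CHAIN_APPROX_NONE); h=cv2.convexHull(max(cs,key=len)); 
h=np.zeros_like(m); cv2.fillConvexPoly(h,cv2.convexHull(max(cs,key=len)),1)
cc=max(cv2.findContours(h,cv2.RETR_EXTERNAL,cv2.CHAIN_APPROX_NONE)[0],key=len)[:,0,:]
print("ellipse",cv2.fitEllipse(cc))
P=c2f(cc)
th=np.linspace(0,2*np.pi,400,endpoint=False)
def circ(p,R_=22):
    y,t=np.radians(p[3:5]); ex=np.array([np.cos(y)*np.cos(t),np.sin(y)*np.cos(t),np.sin(t)]); ey=np.array([-np.sin(y),np.cos(y),0]); ez=np.cross(ex,ey)
    return np.array(p[:3])+R_*(np.cos(th)[:,None]*ey+np.sin(th)[:,None]*ez)
from scipy.spatial import cKDTree
if __name__=="__main__":
  for yaw in (None,16,14,18):
    def res(p):
        if yaw is not None: p=[*p[:3],yaw,p[4]]
        return np.r_[cKDTree(proj(f,E,circ(p))).query(P)[0]/0.5, 0.05*(p[2]-183)*np.sqrt(len(P))/3]
    for t0 in(10,20):
        s=least_squares(res,[661,203,183,16,t0],diff_step=1e-4); print(yaw,np.round(s.x,1),round(s.cost,2),"rms px",np.sqrt(np.mean(res(s.x)[:-1]**2))*.5)
E
python3 fit.py
```

```text
[701. 253.  14.] [804. 261.  14.] az 4.1
[716. 156.   0.] [821. 165.   0.] az 5.2
[710. 156.  14.] [811. 166.  14.] az 5.2
[704. 249.   0.] [711. 158.   0.] az -85.6
[698. 246.  14.] [704. 159.  14.] az -85.6
ellipse ((365.0106201171875, 252.7506866455078), (47.6235237121582, 302.7187805175781), 18.77446937561035)
None [665.4 202.6 174.5   4.7  21.9] 91.68 rms px 0.2699700820511579
None [664.1 202.3 176.7   4.7  22. ] 107.88 rms px 0.298331027179352
16 [647.3 198.8 206.   13.2  22.4] 7554.92 rms px 2.5273266479586973
16 [653.  200.1 196.   16.   21.9] 7742.21 rms px 2.5635472064845275
14 [658.1 200.8 187.3  16.   21.9] 5835.79 rms px 2.227362514311658
14 [641.5 198.3 216.   16.   23.3] 5577.09 rms px 2.1602609727322255
18 [574.9 186.4 332.9  18.6  32.7] 9885.19 rms px 2.616256732083088
18 [641.4 198.  216.2  16.   22.3] 9480.77 rms px 2.825844914115236
```

The lens front ellipse fits yaw 4.7° and tilt 22° within 0.3 px, and the foot edges agree on yaw (4–5°). The lens is at about (661.5, 202, 181.5). Now over to the clamp.

```bash
python3 - <<'E'
from h import *
go([500,-235,190],-74)
E
```

```text
shift [-305.9 -148.4   33.9] twist 1.573
```

{"method": "apply_moves", "body": {
  "linear": [
    [-37,-18,0],
    [-74,-36,0],
    [-111,-54,0],
    [-148,-72,0],
    [-185,-90,0]
  ],
  "twist": [0.12,0.24,0.36,0.48,0.6]
}}

```text
clock: 5.5
eef_pos: [522.0, -104.2, 224.1]
tool_rot: [0.0, 0.812, 0.584, 0.0]
wrist_force: [-0.4, -0.2, 0.6]
grip_width: 0.007
grasp_force: 0.0
```

```bash
python3 - <<'E'
from h import *
go([500,-235,190],-74)
E
```

```text
shift [-131.    20.7   34. ] twist 0.968
```

{"method": "apply_moves", "body": {
  "linear": [
    [-26,4,7],
    [-52,8,14],
    [-78,12,21],
    [-105,16,28],
    [-131,21,34]
  ],
  "twist": [0.12,0.24,0.36,0.48,0.6]
}}

```text
clock: 5.92
eef_pos: [501.0, -234.7, 189.5]
tool_rot: [-0.0, 0.948, 0.318, 0.0]
wrist_force: [0.3, 0.1, -0.3]
grip_width: 0.003
grasp_force: 0.0
```

{"method": "apply_moves", "body": {
  "linear": [
    [0,0,0],
    [0,0,0],
    [0,0,0],
    [0,0,0]
  ],
  "twist": [0.12,0.24,0.368,0.368]
}}

```text
clock: 6.25
eef_pos: [501.4, -233.7, 189.6]
tool_rot: [0.0, 0.99, 0.14, -0.0]
wrist_force: [-1.2, -0.1, -0.7]
grip_width: 0.003
grasp_force: 0.0
```

```bash
python3 - <<'E'
from h import *
show()
for k in range(3):
    f,E=cam("wrist"); nets("wrist",["thumb_pad","mount","clamp","disc"])
np.savez("w2.npz",E=E,img=f["img"])
i=cv2.convertScaleAbs(f["img"],alpha=1.5,beta=10)
cv2.imwrite("pics/w2.png",cv2.resize(i,(800,600),interpolation=cv2.INTER_CUBIC))
E
```

```text
t 6.25 tcp [ 501.4 -233.7  189.6] yaw_y -73.89 z [-0.001 -0.    -1.   ] F [-1.2 -0.1 -0.7] grip 0.003 0.0 q [-0.1   0.63  0.79  1.82 -0.55  0.92 -0.36]
wrist thumb_pad [([453.0, -248.0, 55.4], 0.95)]
wrist mount [([538.9, -224.2, 15.3], 0.58), ([600.4, -96.3, 0.3], 0.57), ([510.6, -97.3, -5.8], 0.56)]
wrist clamp [([544.9, -222.1, 0.1], 0.55)]
wrist disc [([513.3, -97.1, 29.2], 0.96), ([543.8, -225.7, 38.7], 0.88), ([599.0, -94.9, 25.1], 0.86)]
wrist thumb_pad [([452.2, -244.7, 54.8], 0.8)]
wrist mount [([599.2, -93.4, 1.6], 0.92), ([509.6, -99.0, -1.2], 0.92), ([535.9, -219.1, 14.2], 0.77), ([575.2, 1.5, 0.7], 0.28)]
wrist clamp [([543.4, -217.9, -0.2], 0.87)]
wrist disc [([546.0, -228.0, 41.9], 0.9), ([600.0, -90.2, 26.7], 0.62), ([511.5, -93.7, 26.9], 0.56), ([581.6, -432.3, 1.9], 0.34)]
wrist thumb_pad [([451.9, -244.6, 54.2], 0.64)]
wrist mount [([602.1, -94.2, 3.3], 0.67), ([536.8, -218.8, 16.6], 0.62), ([509.3, -96.1, -2.9], 0.62)]
wrist clamp [([543.9, -220.6, 0.2], 0.59)]
wrist disc [([544.3, -224.6, 40.7], 0.9), ([598.8, -92.4, 28.7], 0.85), ([510.7, -93.7, 29.2], 0.82)]
```

View pics/w2.png

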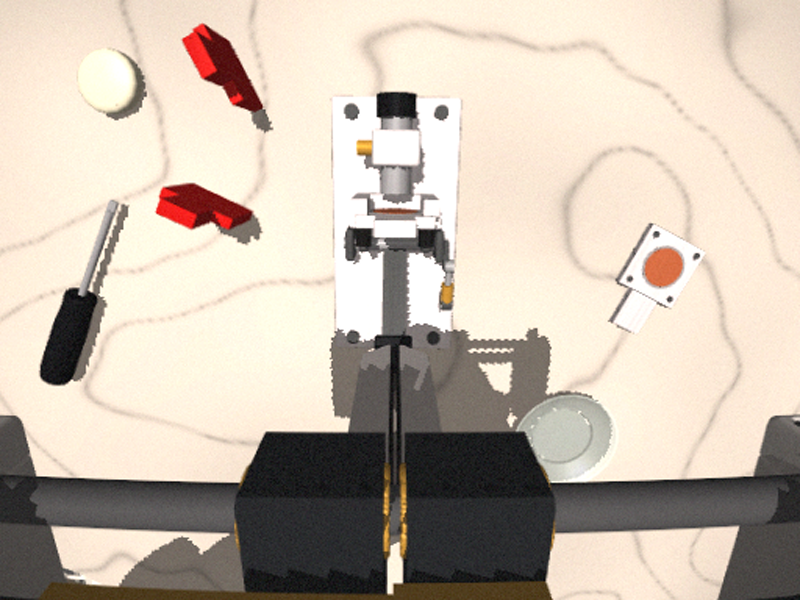

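The picture shows the clamp base corners at (332,97) and (462,97), with the probe barrel at the top. The grey mount's tab is at (388,228) and the thumb pad is at (393,342), beneath the fingertips. The red mounts at (222,68) and (203,208) are decoys, and the spare mount lies at (655,275). The one in the clamp is the one meant.

```bash
python3 - <<'E'
from h import *
d=np.load("w2.npz"); E=d["E"]; f=viewer.grab_frame("wrist")
def plane(px,z):
    o,v=ray(f,E,(np.array(px)+.5)*0.64-.5); return o+v*(z-o[2])/v[2]
a,b=plane((332,97),10),plane((462,97),10); print(a,b,np.linalg.norm(a-b),"clamp x az",np.degrees(np.arctan2(*(a-b)[1::-1]))-90)
for p,q in [((332,97),(332,335)),((462,97),(455,270))]:
    A,B=plane(p,10),plane(q,10); print("az",np.degrees(np.arctan2(*(A-B)[1::-1])))
x=np.array([np.cos(np.radians(16)),np.sin(np.radians(16)),0]); print("slot",(a+b)/2-80*x)
i=cv2.convertScaleAbs(d["img"][50:230,200:310],alpha=1.2)
cv2.imwrite("pics/w2c.png",cv2.resize(i,None,fx=3.3,fy=3.3,interpolation=cv2.INTER_CUBIC))
E
```

```text
[ 604.69425414 -160.56253918   10.        ] [ 629.80497693 -245.93021161   10.        ] 88.98420025567256 clamp x az 16.391136427401264
az 14.531134774955174
az 15.80160731391436
slot [ 540.34867986 -225.29736386   10.        ]
```

View pics/w2c.png

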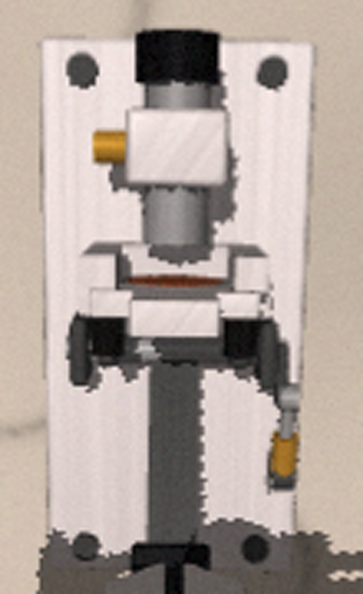

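```bash
python3 - <<'E'
from h import *
go([451,-248.5,65],-74.4)
E
```

```text
shift [-52.7   0.2 124.8] twist 0.013
```

{"method": "apply_moves", "body": {
  "linear": [
    [-26,0,20],
    [-53,0,50],
    [-53,0,85],
    [-53,0,115],
    [-53,0,125]
  ],
  "twist": [0.01,0.01,0.01,0.01,0.01]
}}

```text
clock: 7.47
eef_pos: [448.4, -247.1, 61.8]
tool_rot: [-0.002, 0.991, 0.137, -0.002]
wrist_force: [0.4, 0.4, 0.5]
grip_width: 0.002
grasp_force: 0.0
```

{"method": "apply_moves", "body": {
  "linear": [
    [0,0,8],
    [0,0,16],
    [-1,0,24],
    [-2,0,30],
    [-3,0,34]
  ],
  "twist": [0,0,0,0,0]
}}

```text
clock: 7.88
eef_pos: [448.4, -249.4, 30.8]
tool_rot: [0.0, 0.991, 0.137, 0.001]
wrist_force: [0.3, 0.1, 0.0]
grip_width: 0.003
grasp_force: 0.0
```

{"method": "apply_moves", "body": {
  "linear": [
    [-1,0,3],
    [-1,0,5],
    [-1,0,7],
    [-1,0,8],
    [-1,0,8]
  ],
  "twist": [0,0,0,0,0]
}}

```text
clock: 8.3
eef_pos: [447.1, -249.7, 24.2]
tool_rot: [-0.0, 0.991, 0.137, 0.001]
wrist_force: [-2.3, 1.7, 14.1]
grip_width: 0.004
grasp_force: 6.9
```

```bash
python3 - <<'E'
from h import *
show(); cam("side"); nets("side",["thumb_pad"]); cam("wrist"); nets("wrist",["thumb_pad"])
E
```

```text
t 8.30 tcp [ 447.1 -249.7   24.2] yaw_y -74.27 z [ 0.002  0.    -1.   ] F [-2.3  1.7 14.1] grip 0.004 6.9 q [ 0.12  0.79  0.51  2.05 -0.81  0.51 -0.05]
side thumb_pad [([448.2, -248.2, 20.4], 0.54), ([413.6, -10.9, -1.1], 0.43)]
wrist thumb_pad [([542.8, -218.1, -0.7], 0.57)]
```

Force rose to 14 N at z≈24, so the lever is at its stop. Now lift off and check that it stays down.

{"method": "apply_moves", "body": {
  "linear": [
    [0,0,-10],
    [0,0,-40],
    [0,0,-75],
    [0,0,-110],
    [0,0,-125]
  ],
  "twist": [0,0,0,0,0],
  "fingers": 0.6
}}

```text
clock: 8.92
eef_pos: [448.2, -251.1, 152.0]
tool_rot: [0.002, 0.991, 0.137, 0.002]
wrist_force: [0.5, 0.3, -1.1]
grip_width: 0.32
grasp_force: 0.0
```

```bash
python3 - <<'E'
from h import *
show(); cam("side"); nets("side",["thumb_pad"]); f,E=cam("wrist"); nets("wrist",["thumb_pad","mount","disc"]); f,E=cam("wrist"); nets("wrist",["thumb_pad","mount","disc"])
go([541,-224,120],-74.4)
E
```

```text
t 8.92 tcp [ 448.2 -251.1  152. ] yaw_y -74.29 z [ 0.005 -0.003 -1.   ] F [ 0.5  0.3 -1.1] grip 0.32 0.0 q [-0.03  0.62  0.75  1.97 -0.6   0.78 -0.23]
side thumb_pad [([444.9, -248.9, 19.6], 0.57)]
wrist thumb_pad [([447.9, -250.1, 24.2], 0.85)]
wrist mount [([513.6, -98.2, -2.5], 0.89), ([539.7, -224.2, 13.6], 0.87)]
wrist disc [([545.7, -225.2, 42.3], 0.9), ([511.7, -93.9, 29.3], 0.57)]
wrist thumb_pad [([446.6, -246.5, 22.1], 0.83)]
wrist mount [([511.6, -97.0, -0.8], 0.6), ([538.2, -220.7, 16.7], 0.57)]
wrist disc [([547.4, -226.2, 42.7], 0.98), ([515.4, -95.5, 29.7], 0.77), ([545.9, -221.6, -0.5], 0.55), ([414.3, -6.5, -3.9], 0.48)]
shift [98.2  1.3 26.8] twist 0.002
```

Pad stays at z≈22, so the clamp is latched open. Next I move over the tab.

{"method": "apply_moves", "body": {
  "linear": [
    [38,0,0],
    [76,1,0],
    [98,1,10],
    [98,1,25],
    [98,1,25]
  ],
  "twist": [0,0,0,0,0]
}}

```text
clock: 9.83
eef_pos: [540.8, -221.9, 119.7]
tool_rot: [-0.001, 0.99, 0.138, -0.002]
wrist_force: [0.2, -0.2, -1.2]
grip_width: 0.602
grasp_force: 0.0
```

```bash
python3 - <<'E'
from h import *
T=show(); f,E=cam("wrist"); print(proj(f,E,[T[:3,3]])/0.64)
i=cv2.convertScaleAbs(f["img"],alpha=1.4,beta=10); 
cv2.imwrite("pics/w3.png",i[150:384,130:380].repeat(2,0).repeat(2,1)); go([541,-224,69],-74.4)
E
```

```text
t 9.83 tcp [ 540.8 -221.9  119.7] yaw_y -74.10 z [-0.005  0.002 -1.   ] F [ 0.2 -0.2 -1.2] grip 0.602 0.0 q [-0.08  0.75  0.71  1.8  -0.64  0.84 -0.35]
[[390.46389457 367.36622021]]
shift [ 1.   1.2 52. ] twist 0.003
```

View pics/w3.png

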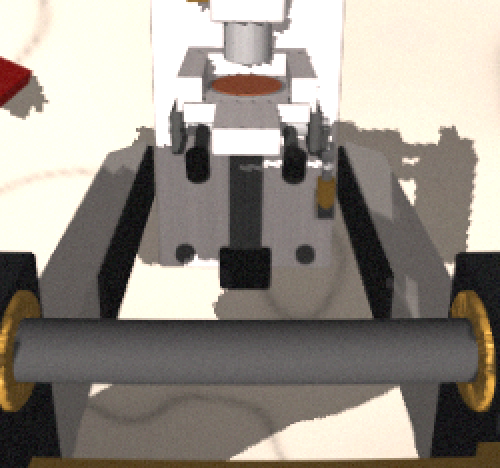

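Both fingers straddle the tab. Its top face is centred at about (247,140) in the crop, and the prongs stand off the mount. The tab position follows from that.

```bash
python3 - <<'E'
from h import *
f,E=cam("wrist"); 
for px in [(247.5,140.5),(247.5,128),(247.5,153)]:
    o,v=ray(f,E,np.array(px)/2-.25+[130,150]); print(o+v*(94-o[2])/v[2])
o,v=ray(f,E,np.array((213,140))/2-.25+[130,150]); o2,v2=ray(f,E,np.array((282,140))/2-.25+[130,150]);a=o+v*(94-o[2])/v[2];b=o2+v2*(94-o2[2])/v2[2];print(np.linalg.norm(a-b)); print(pose()[0][:3,3])
E
```

```text
[ 539.85927357 -225.61474883   94.        ]
[ 544.31884888 -224.34947761   94.        ]
[ 535.34300962 -226.89615243   94.        ]
24.003308608735388
[ 539.98169801 -224.20281609  122.10667369]
```

{"method": "apply_moves", "body": {
  "linear": [
    [0,1,20],
    [0,1,35],
    [0,1,47],
    [0,1,51],
    [0,1,51]
  ],
  "twist": [0,0,0,0,0]
}}

```text
clock: 10.35
eef_pos: [540.8, -225.1, 71.5]
tool_rot: [-0.0, 0.991, 0.136, -0.001]
wrist_force: [0.6, 0.0, -0.4]
grip_width: 0.597
grasp_force: 0.0
```

```bash
python3 - <<'E'
from h import *
for k in range(4): T=show(); viewer.grab_frame("wrist")
E
```

```text
t 10.35 tcp [ 540.8 -225.1   71.5] yaw_y -74.32 z [-0.001  0.    -1.   ] F [ 0.6  0.  -0.4] grip 0.597 0.0 q [-0.04  0.81  0.65  1.83 -0.7   0.75 -0.3 ]
t 10.40 tcp [ 541.3 -225.4   72.2] yaw_y -74.31 z [-0. -0. -1.] F [-0.4  0.4  0.8] grip 0.601 0.0 q [-0.04  0.81  0.65  1.83 -0.7   0.75 -0.3 ]
t 10.45 tcp [ 541.7 -225.5   72.6] yaw_y -74.30 z [ 0.001 -0.    -1.   ] F [-0.2 -0.3  0.4] grip 0.601 0.0 q [-0.04  0.81  0.65  1.83 -0.7   0.75 -0.3 ]
t 10.50 tcp [ 542.  -225.5   72.8] yaw_y -74.28 z [ 0.001 -0.001 -1.   ] F [ 0.6  0.  -0. ] grip 0.599 0.0 q [-0.05  0.81  0.65  1.83 -0.7   0.75 -0.3 ]
```

{"method": "apply_moves", "body": {
  "linear": [
    [-1,0,3],
    [-1,0,3],
    [-1,0,3],
    [-1,0,3],
    [-1,0,3]
  ],
  "twist": [0,0,0,0,0],
  "fingers": 0.1,
  "force": 8
}}

```text
clock: 10.97
eef_pos: [540.7, -225.0, 68.9]
tool_rot: [-0.0, 0.991, 0.137, 0.0]
wrist_force: [0.1, 0.5, 1.5]
grip_width: 0.284
grasp_force: 0.6
```

{"method": "apply_moves", "body": {
  "linear": [
    [0,0,0],
    [0,0,0],
    [0,0,0],
    [0,0,0],
    [0,0,0]
  ],
  "twist": [0,0,0,0,0]
}}

```text
clock: 11.38
eef_pos: [540.5, -224.0, 68.8]
tool_rot: [-0.001, 0.991, 0.137, -0.0]
wrist_force: [-1.7, 4.4, 4.3]
grip_width: 0.256
grasp_force: 8.0
```

```bash
python3 - <<'E'
from h import *
show()
E
```

```text
t 11.38 tcp [ 540.5 -224.    68.8] yaw_y -74.23 z [-0.001  0.002 -1.   ] F [-1.7  4.4  4.3] grip 0.256 8.0 q [-0.04  0.82  0.65  1.83 -0.71  0.74 -0.3 ]
```

{"method": "apply_moves", "body": {
  "linear": [
    [0,0,-8],
    [0,0,-20],
    [0,0,-38],
    [0,0,-56],
    [0,0,-70]
  ],
  "twist": [0,0,0,0,0],
  "force": 10
}}

```text
clock: 11.8
eef_pos: [541.6, -227.7, 141.5]
tool_rot: [0.002, 0.991, 0.136, 0.001]
wrist_force: [0.5, -0.5, -0.3]
grip_width: 0.258
grasp_force: 10.0
```

{"method": "apply_moves", "body": {
  "linear": [
    [20,0,0],
    [45,0,0],
    [70,0,0],
    [92,0,0],
    [92,0,0]
  ],
  "twist": [0,0,0,0,0]
}}

```text
clock: 12.22
eef_pos: [634.8, -199.2, 139.9]
tool_rot: [0.002, 0.99, 0.139, 0.003]
wrist_force: [1.3, 0.6, -1.3]
grip_width: 0.254
grasp_force: 10.0
```

```bash
python3 - <<'E'
from h import *
show(); f,E=cam("wrist"); nets("wrist",["disc","mount"]); cam("side"); nets("side",["mount","disc","thumb_pad"]); T=show(); 
x=np.array([np.cos(np.radians(15.9)),np.sin(np.radians(15.9)),0]); print("clamp-frame x of TCP",(T[:3,3]-[540.5,-224.5,0])@x)
i=cv2.convertScaleAbs(f["img"],alpha=1.4,beta=10); np.savez("w4.npz",E=E,img=f["img"])
cv2.imwrite("pics/w4.png",i[130:384,110:400].repeat(2,0).repeat(2,1))
E
```

```text
t 12.22 tcp [ 634.8 -199.2  139.9] yaw_y -73.97 z [ 0.006 -0.003 -1.   ] F [ 1.3  0.6 -1.3] grip 0.254 10.0 q [-0.13  0.83  0.73  1.56 -0.63  1.   -0.5 ]
wrist disc [([641.6, -205.0, 111.1], 0.97), ([512.6, -96.2, 26.7], 0.75), ([598.8, -92.1, 27.6], 0.58)]
wrist mount [([512.4, -97.5, -1.7], 0.92), ([632.2, -199.9, 85.4], 0.75), ([576.3, 0.2, 0.6], 0.61), ([600.9, -93.1, -1.4], 0.58)]
side mount [([599.1, -94.4, -3.6], 0.75), ([512.7, -99.4, 0.8], 0.46)]
side disc [([629.8, -202.3, 106.9], 0.76), ([602.3, -89.4, 24.8], 0.59), ([507.0, -91.0, 25.3], 0.54)]
side thumb_pad [([446.3, -247.4, 23.5], 0.79)]
t 12.57 tcp [ 628.4 -201.2  139.3] yaw_y -74.36 z [-0.    -0.001 -1.   ] F [ 0.2  0.2 -0.5] grip 0.252 10.0 q [-0.13  0.83  0.73  1.57 -0.63  1.   -0.5 ]
clamp-frame x of TCP 90.88356494544864
```

View pics/w4.png

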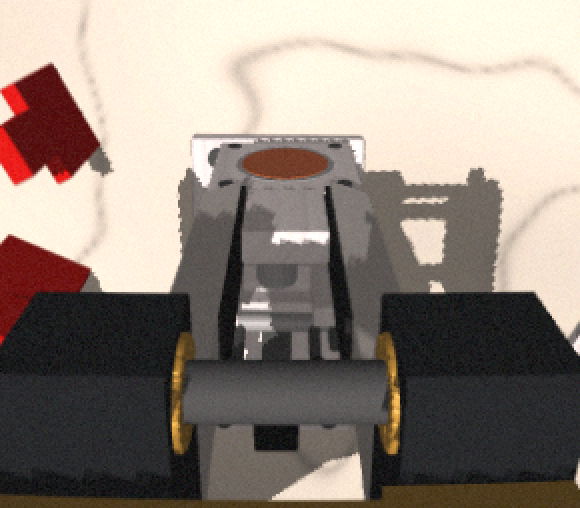

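The mount is held upright, with the disc visible at (285,163) in the crop. The tool can only turn about its own z, so I'll tilt the mount in the grip by easing its plain face against the fixed probe barrel end.

{"method": "apply_moves", "body": {
  "linear": [
    [0,0,12],
    [0,0,25],
    [0,0,38],
    [0,0,45],
    [0,0,45]
  ],
  "twist": [0,0,0,0,0]
}}

```text
clock: 12.98
eef_pos: [627.5, -199.2, 90.8]
tool_rot: [-0.001, 0.991, 0.137, -0.002]
wrist_force: [0.6, 0.1, -0.7]
grip_width: 0.254
grasp_force: 10.0
```

{"method": "apply_moves", "body": {
  "linear": [
    [-4,0,0],
    [-8,0,0],
    [-12,0,0],
    [-16,0,0],
    [-20,0,0]
  ],
  "twist": [0,0,0,0,0]
}}

```text
clock: 13.4
eef_pos: [610.6, -205.8, 94.5]
tool_rot: [0.0, 0.991, 0.137, 0.001]
wrist_force: [1.9, 0.6, -0.4]
grip_width: 0.257
grasp_force: 10.0
```

```bash
cat > tilt.py <<'E'
from h import *
from scipy.optimize import least_squares
from scipy.spatial import cKDTree
def tilt(tag):
    T=show(); f,E=cam("wrist"); np.savez(tag,E=E,img=f["img"],T=T)
    T=T@np.eye(4); img=f["img"].astype(int)
    m=((img[...,2]>1.6*img[...,0])&(img[...,2]>35)&(img[...,2]<200)&(img[...,1]>0.3*img[...,2])).astype(np.uint8)
    m[:,:180]=0; m[:,330:]=0
    n,l,st,ce=cv2.connectedComponentsWithStats(cv2.morphologyEx(m,cv2.MORPH_OPEN,np.ones((3,3),np.uint8)))
    k=1+st[1:,4].argmax(); c=max(cv2.findContours((l==k).astype(np.uint8),cv2.RETR_EXTERNAL,cv2.CHAIN_APPROX_NONE)[0],key=len)[:,0,:].astype(float)
    hull=cv2.convexHull(c.astype(np.float32))[:,0]; print("area",st[k,4],"ellipse",cv2.fitEllipse(c.astype(np.float32)))
    th=np.linspace(0,2*np.pi,300,endpoint=False)
    def pts(p): # disc centre in tool frame, tilt, radius ; disc normal = tool x tilted up(-z)
        t=np.radians(p[3]); ez=np.array([-np.sin(t),0,-np.cos(t)]); 
        q=np.array([p[0],p[1],p[2]])+p[4]*(np.cos(th)[:,None]*[0,1,0]+np.sin(th)[:,None]*ez)
        return q@T[:3,:3].T+T[:3,3]
    def res(p,z=None):  # disc centre from geometry: 49 mm below the pad axis, 4 mm along normal
        t=np.radians(p[0]); ez=np.array([-np.sin(t),0,-np.cos(t)]); ex=np.array([np.cos(t),0,-np.sin(t)])
        q=np.array([p[3],p[1],-19])-p[2]*ez+4*ex
        return np.r_[cKDTree(proj(f,E,pts([*q,p[0],p[4]]))).query(c)[0],(p[2]-49)/4*3,(p[4]-15)*10,(p[3])/2*3]
    for t0 in (0,15):
        s=least_squares(res,[t0,0,49,0,15],diff_step=1e-3); print("tilt,y,dist,x,R",np.round(s.x,2),"rms",np.sqrt(np.mean(res(s.x)[:-3]**2)))
if __name__=="__main__":
    import sys; tilt(sys.argv[1])
E
python3 tilt.py t1.npz
```

```text
t 13.40 tcp [ 610.6 -205.8   94.5] yaw_y -74.25 z [ 0.002 -0.    -1.   ] F [ 1.9  0.6 -0.4] grip 0.257 10.0 q [-0.1   0.86  0.69  1.65 -0.67  0.89 -0.44]
area 802 ellipse ((271.48541259765625, 378.8392333984375), (10.1522798538208, 160.9508056640625), 88.96757507324219)
tilt,y,dist,x,R [ -21.82    1.   -124.72   -9.06   17.62] rms 3.95251291550384
tilt,y,dist,x,R [ -21.16    1.03 -124.6    -6.87   17.67] rms 3.9470166794114623
```

```bash
sed -i 's/m\[:,330:\]=0/m[:,330:]=0; m[270:]=0/' tilt.py
sed -i 's/^def tilt(tag):/def tilt(tag,old=None):/; s/    T=T@np.eye(4); img/    if old: d=np.load(old); E=d["E"]; f["img"]=d["img"]; T=E@np.linalg.inv(np.array(f["tool_from_camera"]))\n    img/' tilt.py
python3 - <<'E'
from tilt import *
tilt("t1.npz"); tilt("x.npz","w4.npz")
E
```

```text
t 13.45 tcp [ 609.5 -206.1   94.5] yaw_y -74.30 z [ 0.001 -0.    -1.   ] F [ 2.1  0.4 -1.1] grip 0.255 10.0 q [-0.1   0.86  0.69  1.65 -0.67  0.89 -0.44]
area 701 ellipse ((252.0778045654297, 201.52615356445312), (19.54973793029785, 42.6616096496582), 90.17784118652344)
tilt,y,dist,x,R [ 8.86  1.38 50.56  0.43 14.92] rms 0.2904885008928076
tilt,y,dist,x,R [ 8.85  1.38 50.46  0.48 14.92] rms 0.2916525828161005
t 13.50 tcp [ 609.8 -206.    94.5] yaw_y -74.30 z [ 0.001 -0.    -1.   ] F [ 0.8  0.9 -0.9] grip 0.255 10.0 q [-0.1   0.86  0.69  1.65 -0.67  0.89 -0.44]
area 532 ellipse ((252.00045776367188, 211.37596130371094), (14.81939697265625, 41.92750549316406), 90.22605895996094)
tilt,y,dist,x,R [ 0.28  1.32 50.    0.34 14.95] rms 0.32145459371757873
tilt,y,dist,x,R [ 0.29  1.32 50.04  0.32 14.95] rms 0.32111948622151787
```

Calibration is good: 0.3° when upright and 8.9° now. I continue the pivot.

{"method": "apply_moves", "body": {
  "linear": [
    [-3,0,0],
    [-6,0,0],
    [-9,0,0],
    [-12,0,0],
    [-12,0,0]
  ],
  "twist": [0,0,0,0,0]
}}

```text
clock: 13.97
eef_pos: [597.6, -209.0, 93.8]
tool_rot: [-0.0, 0.991, 0.137, -0.0]
wrist_force: [1.6, -0.3, 0.1]
grip_width: 0.256
grasp_force: 10.0
```

```bash
python3 tilt.py t2.npz
```

```text
t 13.97 tcp [ 597.6 -209.    93.8] yaw_y -74.30 z [-0.001  0.    -1.   ] F [ 1.6 -0.3  0.1] grip 0.256 10.0 q [-0.1   0.84  0.69  1.68 -0.67  0.87 -0.42]
area 920 ellipse ((252.23526000976562, 190.55250549316406), (25.386337280273438, 43.6189079284668), 90.33614349365234)
tilt,y,dist,x,R [19.15  1.49 51.03  0.36 14.91] rms 0.30585841376425155
tilt,y,dist,x,R [19.13  1.49 51.02  0.38 14.91] rms 0.306006202394938
```

{"method": "apply_moves", "body": {
  "linear": [
    [-2,0,0],
    [-3.5,0,0],
    [-3.5,0,0],
    [-3.5,0,0]
  ],
  "twist": [0,0,0,0]
}}

```text
clock: 14.35
eef_pos: [594.9, -209.8, 93.8]
tool_rot: [-0.0, 0.991, 0.137, -0.0]
wrist_force: [0.5, 0.3, -0.3]
grip_width: 0.253
grasp_force: 10.0
```

```bash
python3 tilt.py t2.npz
```

```text
t 14.35 tcp [ 594.9 -209.8   93.8] yaw_y -74.25 z [-0.  0. -1.] F [ 0.5  0.3 -0.3] grip 0.253 10.0 q [-0.1   0.84  0.69  1.69 -0.67  0.87 -0.41]
area 974 ellipse ((252.2801513671875, 188.2751007080078), (26.9615478515625, 43.599613189697266), 90.27848052978516)
tilt,y,dist,x,R [21.68  1.51 50.79  0.37 14.88] rms 0.33535948047656994
tilt,y,dist,x,R [21.69  1.52 50.96  0.25 14.88] rms 0.33352826231102134
```

Tilt is 21.7°. I firm up the grip, back off, rise and carry it across.

{"method": "apply_moves", "body": {
  "linear": [
    [0,0,0],
    [0,0,0],
    [6,0,0],
    [14,0,-4],
    [16,0,-14]
  ],
  "twist": [0,0,0,0,0],
  "force": 30
}}

```text
clock: 14.82
eef_pos: [611.0, -204.3, 107.0]
tool_rot: [-0.001, 0.99, 0.138, -0.001]
wrist_force: [-0.2, 1.4, -0.7]
grip_width: 0.254
grasp_force: 30.0
```

{"method": "apply_moves", "body": {
  "linear": [
    [0,0,-18],
    [0,0,-36],
    [0,0,-54],
    [0,0,-72],
    [0,0,-84]
  ],
  "twist": [0,0,0,0.05,0.1]
}}

```text
clock: 15.23
eef_pos: [611.2, -206.1, 194.7]
tool_rot: [0.001, 0.996, 0.086, 0.001]
wrist_force: [0.8, -0.4, -0.3]
grip_width: 0.249
grasp_force: 30.0
```

```bash
python3 tilt.py t3.npz; python3 -c "
from h import *
go([555,194.8,190],-85.3)"
```

```text
t 15.23 tcp [ 611.2 -206.1  194.7] yaw_y -80.11 z [ 0.002 -0.001 -1.   ] F [ 0.8 -0.4 -0.3] grip 0.249 30.0 q [-0.16  0.76  0.8   1.56 -0.6   1.08 -0.6 ]
area 966 ellipse ((252.22921752929688, 188.4459228515625), (26.801496505737305, 43.5063362121582), 90.63391876220703)
tilt,y,dist,x,R [21.47  1.52 51.09  0.36 14.88] rms 0.3385415991158435
tilt,y,dist,x,R [21.44  1.52 51.07  0.4  14.89] rms 0.3392421772936465
shift [  11.6 -405.5    5.1] twist 0.088
```

{"method": "apply_moves", "body": {
  "linear": [
    [0,-15,0],
    [0,-45,0],
    [0,-75,0],
    [0,-105,0],
    [0,-135,0]
  ],
  "twist": [0,0.02,0.04,0.06,0.088]
}}

```text
clock: 15.7
eef_pos: [586.6, -71.3, 192.0]
tool_rot: [0.0, 0.999, 0.043, -0.0]
wrist_force: [-0.0, 0.3, -0.5]
grip_width: 0.256
grasp_force: 30.0
```

{"method": "apply_moves", "body": {
  "linear": [
    [0,-30,0],
    [0,-60,0],
    [0,-90,0],
    [0,-115,0],
    [0,-135,0]
  ],
  "twist": [0,0,0,0,0]
}}

```text
clock: 16.12
eef_pos: [574.9, 64.9, 191.8]
tool_rot: [-0.0, 0.999, 0.045, -0.0]
wrist_force: [-0.0, 0.4, -0.9]
grip_width: 0.25
grasp_force: 30.0
```

```bash
python3 -c "
from h import *
show();go([555,194.8,185],-85.3)"
```

```text
t 16.12 tcp [574.9  64.9 191.8] yaw_y -84.81 z [-0.001  0.001 -1.   ] F [-0.   0.4 -0.9] grip 0.25 30.0 q [-0.68  0.7   0.89  1.75 -0.63  1.   -1.04]
shift [  -8.1 -131.1    6.9] twist 0.008
```

{"method": "apply_moves", "body": {
  "linear": [
    [-3,-30,0],
    [-6,-60,0],
    [-8,-90,0],
    [-8,-115,5],
    [-8,-131,7]
  ],
  "twist": [0,0.008,0.008,0.008,0.008]
}}

```text
clock: 16.53
eef_pos: [555.0, 195.6, 184.3]
tool_rot: [-0.001, 0.999, 0.042, -0.001]
wrist_force: [-0.3, 0.5, -1.0]
grip_width: 0.251
grasp_force: 30.0
```

{"method": "apply_moves", "body": {
  "linear": [
    [0,0,0],
    [0,0,0],
    [0,0,0]
  ],
  "twist": [0,0,0]
}}

```text
clock: 16.78
eef_pos: [556.4, 189.7, 185.2]
tool_rot: [0.001, 0.999, 0.038, 0.0]
wrist_force: [0.6, -1.5, -0.6]
grip_width: 0.251
grasp_force: 30.0
```

```bash
python3 - <<'E'
from h import *
show(); f,E=cam("wrist"); nets("wrist",["lens","disc"])
cam("side"); nets("side",["lens","disc"]); cam("top"); nets("top",["lens","disc"])
f,E=cam("wrist"); nets("wrist",["lens","disc"])
show();go([565.1,194.8,177.5],-85.3); np.savez("w5.npz",E=E,img=f["img"])
i=cv2.convertScaleAbs(f["img"],alpha=1.5,beta=10); cv2.imwrite("pics/w5.png",cv2.resize(i,(800,600),interpolation=cv2.INTER_CUBIC))
E
```

```text
t 16.78 tcp [556.4 189.7 185.2] yaw_y -85.59 z [ 0.001 -0.002 -1.   ] F [ 0.6 -1.5 -0.6] grip 0.251 30.0 q [-0.9   0.73  0.9   1.73 -0.66  1.01 -1.25]
wrist lens [([658.8, 206.3, 181.7], 0.72)]
wrist disc [([512.8, -99.0, 26.8], 0.93), ([600.0, -87.6, 28.3], 0.73), ([579.1, 186.6, 162.8], 0.66)]
side lens [([658.0, 203.1, 184.9], 0.87)]
side disc [([506.7, -91.5, 26.4], 0.65), ([575.6, 191.7, 156.5], 0.57), ([599.9, -90.7, 27.9], 0.57)]
top lens [([661.4, 206.0, 179.1], 0.7)]
top disc [([601.0, -95.1, 25.1], 0.44), ([509.0, -96.3, 23.4], 0.43)]
wrist lens [([657.6, 204.6, 184.0], 0.96)]
wrist disc [([579.9, 188.5, 161.2], 0.97), ([602.4, -90.9, 26.5], 0.76), ([513.4, -96.5, 26.9], 0.69)]
t 17.38 tcp [555.9 191.8 184.8] yaw_y -85.49 z [-0.  0. -1.] F [ 0.8  0.  -0.8] grip 0.25 30.0 q [-0.9   0.73  0.9   1.73 -0.66  1.01 -1.25]
shift [ 9.4 -2.3  7.3] twist -0.003
```

View pics/w5.png

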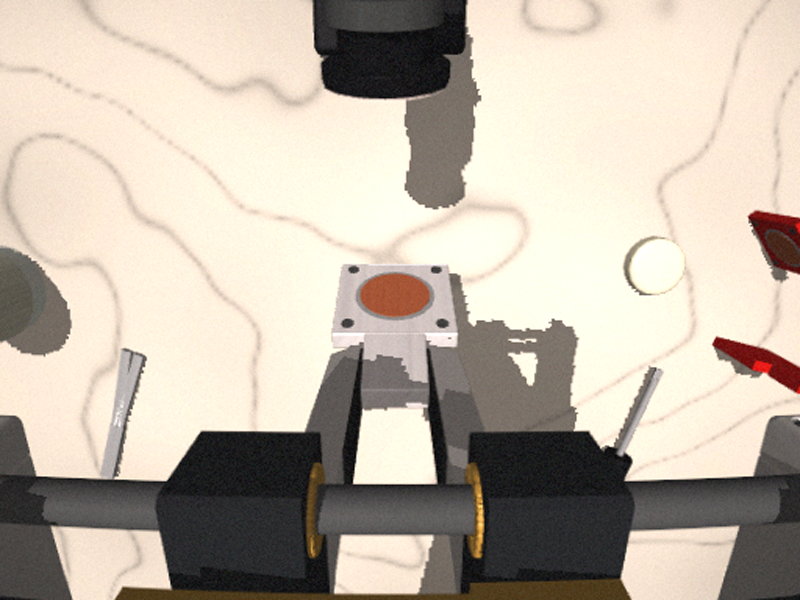

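The wrist view shows the disc at (395,295) facing the lens, whose front rim is at (322–450, 98). The camera sits slightly left of the disc. I'll fit the lens jointly from the two wrist views.

```bash
cat > joint.py <<'E'
from fit import *
d5=np.load("w5.npz"); E5=d5["E"]; g5=cv2.GaussianBlur(cv2.resize(d5["img"],None,fx=4,fy=4,interpolation=cv2.INTER_CUBIC),(0,0),3).max(2)
Q=[]
for u in range(212*4,284*4,6):
    col=g5[40*4:75*4,u]; k=np.where(col<45)[0]
    if len(k): Q.append(((u+.5)/4-.5,(160+k.max()+1)/4-.5))
Q=np.array(Q); print("arc x",Q[0],Q[len(Q)//2],Q[-1],len(Q))
A=[(658.7,206.1,180.6),(657.3,203.3,183.9),(660,201.2,184),(662.5,204.5,180),(658.5,205,183)]; M=np.mean(A,0); print("nets mean",M)
def res(p):
    top=circ(p)[:200]  # sin>0 : upper half
    a=cKDTree(proj(f,E,circ(p))).query(P)[0]/0.5/np.sqrt(len(P))
    b=cKDTree(proj(f,E5,circ(p))).query(Q)[0]/0.7/np.sqrt(len(Q))
    return np.r_[a*3,b*3,(np.array(p[:3])-M)/2.5]
s=least_squares(res,[661,203,182,4.7,22],diff_step=1e-4); print(np.round(s.x,1)); r_=res(s.x); n=len(P); print("rms px",np.sqrt((r_[:n]**2).sum())/6,np.sqrt((r_[n:-3]**2).sum())/3*.7)
p=s.x; y,t=np.radians(p[3:5]); ex=np.array([np.cos(y)*np.cos(t),np.sin(y)*np.cos(t),np.sin(t)]); D=p[:3]-80*ex; print("disc target",D)
E
python3 joint.py; python3 tilt.py t5.npz
```

```text
[701. 253.  14.] [804. 261.  14.] az 4.1
[716. 156.   0.] [821. 165.   0.] az 5.2
[710. 156.  14.] [811. 166.  14.] az 5.2
[704. 249.   0.] [711. 158.   0.] az -85.6
[698. 246.  14.] [704. 159.  14.] az -85.6
ellipse ((365.0106201171875, 252.7506866455078), (47.6235237121582, 302.7187805175781), 18.77446937561035)
arc x [211.625  57.25 ] [247.625  62.   ] [282.125  56.75 ] 48
nets mean [659.4  204.02 182.3 ]
[662.  202.3 180.4   4.2  22. ]
rms px 0.3971181140759931 0.3164925390135587
disc target [587.9974948  196.92838303 150.36007026]
t 17.43 tcp [555.9 191.8 184.8] yaw_y -85.48 z [-0.  0. -1.] F [ 0.   0.  -1.2] grip 0.245 30.0 q [-0.9   0.73  0.9   1.73 -0.66  1.01 -1.25]
area 967 ellipse ((252.28271484375, 188.46141052246094), (26.844284057617188, 43.48563766479492), 90.54520416259766)
tilt,y,dist,x,R [21.54  1.53 51.04  0.47 14.88] rms 0.331929896739291
tilt,y,dist,x,R [21.51  1.53 51.13  0.43 14.88] rms 0.33157402449608425
```

{"method": "apply_moves", "body": {
  "linear": [
    [4,-2,3],
    [9.4,-3.9,7.3],
    [9.4,-3.9,7.3],
    [9.4,-3.9,7.3],
    [9.4,-3.9,7.3]
  ],
  "twist": [0.002,0.002,0.002,0.002,0.002]
}}

```text
clock: 17.9
eef_pos: [565.0, 196.2, 177.3]
tool_rot: [0.0, 0.999, 0.038, -0.0]
wrist_force: [0.2, -0.0, -0.4]
grip_width: 0.254
grasp_force: 30.0
```

{"method": "apply_moves", "body": {
  "linear": [
    [0,0,0],
    [0,0,0],
    [0,0,0],
    [0,0,0],
    [0,0,0]
  ],
  "twist": [0,0,0,0,0]
}}

```text
clock: 18.32
eef_pos: [565.0, 196.4, 177.6]
tool_rot: [-0.0, 0.999, 0.038, 0.0]
wrist_force: [0.2, -0.0, -0.4]
grip_width: 0.251
grasp_force: 30.0
```

```bash
python3 tilt.py t6.npz; cp t6.npz w5.npz; python3 joint.py | tail -4; python3 - <<'E'
from h import *
T=show(); print("disc by geometry",T[:3,3]+T[:3,:3]@[22.6,1.2,26.5]); go([565,196.4,177.5],-85.6)
for k in range(2): cam("side"); nets("side",["disc","thumb_pad"]); cam("wrist"); nets("wrist",["disc","lens"])
E
```

```text
t 18.32 tcp [565.  196.4 177.6] yaw_y -85.60 z [ 0.  0. -1.] F [ 0.2 -0.  -0.4] grip 0.251 30.0 q [-0.89  0.75  0.89  1.71 -0.67  1.02 -1.25]
area 966 ellipse ((252.2602081298828, 188.4585418701172), (26.853456497192383, 43.41791915893555), 90.49166870117188)
tilt,y,dist,x,R [21.56  1.52 51.24  0.34 14.88] rms 0.3304521797659736
tilt,y,dist,x,R [21.54  1.52 51.23  0.36 14.88] rms 0.33082451978901073
nets mean [659.4  204.02 182.3 ]
[664.7 203.9 175.7   4.   22.2]
rms px 0.5508156699642398 2.4397885218754354
disc target [590.74903582 198.73455133 145.4989738 ]
t 18.42 tcp [565.  196.4 177.6] yaw_y -85.60 z [ 0.  0. -1.] F [ 0.7 -0.1 -1.3] grip 0.251 30.0 q [-0.89  0.75  0.89  1.71 -0.67  1.02 -1.25]
disc by geometry [587.64693984 196.95927754 151.11702505]
shift [-0.   0.   0.1] twist -0.000
side disc [([585.9, 200.4, 153.4], 0.55), ([503.8, -92.1, 27.9], 0.55)]
side thumb_pad [([446.0, -249.8, 23.6], 0.93)]
wrist disc [([509.2, -94.4, 25.5], 0.97), ([585.8, 197.7, 151.8], 0.7), ([600.0, -92.7, 26.2], 0.68)]
wrist lens [([660.9, 203.5, 180.9], 0.59)]
side disc [([601.4, -91.9, 25.1], 0.73), ([507.3, -92.8, 24.7], 0.55), ([584.6, 198.9, 150.2], 0.37)]
side thumb_pad [([449.5, -247.3, 20.8], 0.59)]
wrist disc [([512.7, -96.7, 28.4], 0.66), ([599.8, -89.5, 26.2], 0.64)]
wrist lens [([661.0, 203.0, 185.1], 0.83), ([589.8, 193.9, 156.7], 0.72)]
```

```bash
python3 - <<'E' | tail -8
from fit import *
d=np.load("t6.npz"); E6=d["E"]; img=d["img"].copy()
c=proj(f,E6,circ([661.5,202.6,181,4.4,22])); print("pred rim x",c[:,0].min(),c[:,0].max(),"lowest row",c[:,1].max())
g=cv2.GaussianBlur(img,(0,0),.8).max(2)
for u in range(int(c[:,0].min())-4,int(c[:,0].max())+6,8): 
    k=np.where(g[15:75,u]<45)[0]; print(u,15+k.max() if len(k) else None,end="; ")
big=cv2.resize(cv2.convertScaleAbs(img,alpha=1.5,beta=10),None,fx=1.5625,fy=1.5625,interpolation=cv2.INTER_CUBIC)
cv2.polylines(big,[np.int32(c*1.5625)],True,(0,255,0),1); cv2.imwrite("pics/w6.png",big)
E
```

```text
[701. 253.  14.] [804. 261.  14.] az 4.1
[716. 156.   0.] [821. 165.   0.] az 5.2
[710. 156.  14.] [811. 166.  14.] az 5.2
[704. 249.   0.] [711. 158.   0.] az -85.6
[698. 246.  14.] [704. 159.  14.] az -85.6
ellipse ((365.0106201171875, 252.7506866455078), (47.6235237121582, 302.7187805175781), 18.77446937561035)
pred rim x 209.79381987818996 294.09092393920037 lowest row 82.12149123153151
205 38; 213 66; 221 74; 229 74; 237 74; 245 74; 253 74; 261 74; 269 74; 277 74; 285 74; 293 73;
```

View pics/w6.png

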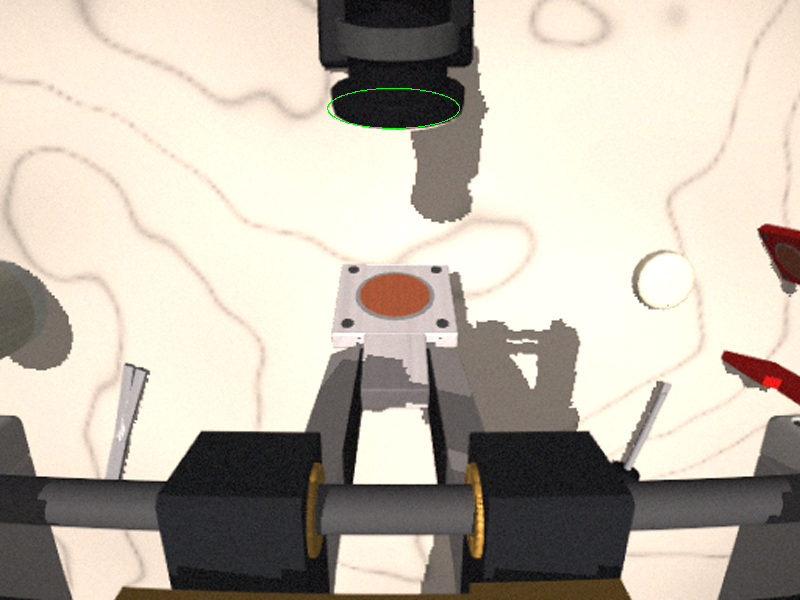

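The predicted rim (green) matches the real lens rim to about 1 mm, and the disc at (395,295) is centred under it and facing it. One last 0.7 mm trim, then I hand in.

{"method": "apply_moves", "body": {
  "linear": [
    [0,0.7,0],
    [0,0.7,0],
    [0,0.7,0],
    [0,0.7,0],
    [0,0.7,0]
  ],
  "twist": [0,0,0,0,0]
}}

```text
clock: 19.48
eef_pos: [565.1, 195.7, 177.6]
tool_rot: [-0.0, 0.999, 0.038, -0.0]
wrist_force: [-0.3, -0.0, -0.9]
grip_width: 0.252
grasp_force: 30.0
```

{"method": "apply_moves", "body": {
  "linear": [
    [0,0,0],
    [0,0,0],
    [0,0,0],
    [0,0,0],
    [0,0,0]
  ],
  "twist": [0,0,0,0,0]
}}

```text
clock: 19.9
eef_pos: [565.1, 195.7, 177.6]
tool_rot: [-0.0, 0.999, 0.038, -0.0]
wrist_force: [-0.3, 0.3, -1.0]
grip_width: 0.252
grasp_force: 30.0
```

```bash
python3 -c "
from h import *
show()
from station import job_done
print(job_done())"
```

```text
t 19.90 tcp [565.1 195.7 177.6] yaw_y -85.60 z [-0.  0. -1.] F [-0.3  0.3 -1. ] grip 0.252 30.0 q [-0.89  0.75  0.89  1.71 -0.67  1.01 -1.25]
the job is handed in; nothing more can be done
None
```

I handed the job in at 19.9 s with the lever latched down and the arm holding the mount still in mid-air; by my measurements its disc is centred within about 1–2 mm, 80 mm in front of the lens, tilted 21.5° against the camera's 22° after I pivoted it in the grip by pressing its plain face against the fixed probe barrel.

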